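# Start the stone-carving station in the safe order

### The job

Start up the carving station by pressing with the fingertips: first switch on the grey power unit by pressing the green half of its rocker right down, then press the green start button on the blue remote (dust extractor) all the way in until it stays, and only after that the green start button on the yellow remote (turntable), also all the way in. Do not press the red stop buttons, do not lift, tip or shove the remotes, and leave everything else on the bench where it stands.

Things in the scene. Friction and masses are not known exactly. Their poses are not given: they have to be found in the camera images.
- power_unit: grey battery power unit, fixed to the bench, 140 (x) x 210 (y) x 70 high; origin centre of underside; its -x side is its front. Its rocker switch sits in the middle of the top, pivot line along the unit's y, 83 above the underside
- power_rocker (a joint): rocker on the power unit, rad: 0 = off, 0.40 = on (hard stops). Two faces, each 30 long, 34 wide, 8 thick, meet in a V at the pivot: green to the unit's -x side, white to +x. Off: the green face slopes up outwards by 0.40 rad, the white is level; pressing the green face down till it is level switches on and raises the white. About 3 N at the pad; stays where left
- power_on_pad (a point): point on the green face, 22 outwards of the pivot line: press here, straight down. About 95 above the bench when off, 87 when on (moves with the rocker).
- dust_remote: blue loose wireless remote of the dust extractor, 80 (x) x 160 (y) x 45 high, lying flat, 0.6 kg; origin centre of underside. Green start button at y = +36, red stop button at y = -36, both round, 30 across, their caps 14 above the top of the remote (59 above the bench) when out
- dust_start (a joint): green start button of the blue remote, m: 0 = out, 0.009 = fully in (cap then 5 above the remote's top). About 4 N pushes it in; it stays where it is left (latches); starts up to 0.001 in
- dust_start_cap (a point): centre of the top of the green button of the blue remote (moves with it)
- dust_stop (a joint): red stop button of the blue remote, m: 0 = out, 0.009 = fully in; sprung, 1 N to start moving, 5 N fully in; not to be pressed
- dust_stop_cap (a point): centre of the top of the red button of the blue remote
- wheel_remote: yellow loose wireless remote of the carving turntable, 80 (x) x 160 (y) x 45 high, lying flat, 0.6 kg; origin centre of underside. Green start button at y = +36, red stop button at y = -36, both round, 30 across, their caps 14 above the top of the remote (59 above the bench) when out
- wheel_start (a joint): green start button of the yellow remote, m: 0 = out, 0.009 = fully in (cap then 5 above the remote's top). About 4 N pushes it in; it stays where it is left (latches); starts up to 0.001 in
- wheel_start_cap (a point): centre of the top of the green button of the yellow remote (moves with it)
- wheel_stop (a joint): red stop button of the yellow remote, m: 0 = out, 0.009 = fully in; sprung, 1 N to start moving, 5 N fully in; not to be pressed
- wheel_stop_cap (a point): centre of the top of the red button of the yellow remote
- cactus_pot: pale stone pot 70 x 70 x 60 high with a small green cactus (97 high in all); origin centre of underside
- stone_block: pale stone block 85 x 65 x 65 high; origin centre of underside
- chip_pot: open black pot, rim radius 45, 70 high; origin centre of underside
- bottle: pale translucent water bottle with blue cap, radius 30, 170 high; origin centre of underside
- chisel: chisel with blue handle, 200 long, lying; origin below its middle, x along it towards the tip
- rasp: flat steel rasp with wooden handle, 220 long, 18 high, lying; origin below its middle, x along it towards the steel end
Mind the look-alikes: they are no part of the job. There is more than one size of the dust_remote; the one meant has the size given above.

How it is judged:
By the outcome, as a careful person would: the job done as asked, in the order asked, and still so for the second after the job is handed in, with the robot touching nothing.
It also fails if it takes over 48 s, if anything falls off the work surface, if the arm or the gripper's body presses on something with over 40 N, if the wrist force passes 120 N, or if a joint passes its speed limit or range.

### The arm

A 6-joint arm with a two-finger parallel gripper is mounted at the origin on the work surface. World frame = base frame: x ahead of the robot, y to its left, z up, the work surface at z = 0. Lengths are in mm, angles in rad, forces in N, time in s.
With the tool pointing down it reaches from about 400 to 925 mm from the base axis. Payload 12.5 kg.
Tool frame: the origin (TCP) lies midway between the tips of the shut fingers; the grasp point (between the pads) lies 19 mm behind it; z points along the fingers, y is the line along which they close (so a half turn about z gives the same grasp; the last joint's range is limited). The gripper opens to 95 mm and grips with 3 to 60 N. Pads are 20 mm wide; open, the fingers measure 119 mm over their backs; the gripper's body (75 mm by 180 mm) begins 59 mm behind the grasp point.
Start: joints at [1.159, 0.491, 1.559, -0, 1.092, -0.106], TCP at [188.143, 596.028, 214.661] pointing down, gripper open.
Joint ranges: [-3.1, 3.1], [-0.84, 2.19], [0.05, 2.79], [-1.13, 4.28], [0.06, 2.93], [-2.69, 2.69]. Speed limits (rad/s): [2.22, 2.22, 2.79, 3.14, 3.14, 3.14].

### API

Orientations are given as [roll, pitch, yaw] about the fixed x, y, z axes, in that order (R = Rz(yaw) Ry(pitch) Rx(roll)).
In Python, from cell import env gives the robot as it stands.
- The arm moves only by the tool arm_command, never from a script. Its argument "targets" is a list of rows, each a list of 5 numbers: the shift along the tool's x, y, z in mm, then the turn about the tool's z in degrees, then the opening, from 0 (shut) to 1 (fully open). In form: [[tx, ty, tz, roll, fingers], ...]. A call has 1 to 5 rows; each row is the pose to reach, as a shift and turn from the pose commanded when the call began, along the tool's axes at that moment; what a row does not reach only later rows make up. A row lasts 1/10 s, in which the tool goes at most 50 mm and 8.59 degrees, less where a joint would pass 70% of its speed; a pose out of reach is approached as far as the arm can. A call with a gripper value outside its range is refused whole. The fingers move at their own pace and stop on an object; the grip force is fixed at half the most. Time passes only in rows, so rows that repeat a pose let the fingers close. It gives the time, the measured TCP pose, the force, the opening and the grip force at its end, in the units of the state.
- env.state(): the state, without advancing time (a new reading comes with each control period).
- env.read_camera(name): name is "scene" or "top" or "wrist"; returns a dict with "frame" (420x560x3 uint8, red, green, blue), "vertical_fov" (degrees; the focal length in pixels is half the picture's height over the tangent of half this angle, whatever the lens; pixels are square), "cx", "cy" (the principal point, pixels), "k1" (the pictures are not rectified: a ray, as slopes to the right and down, at radius r is drawn at 1 + k1 r^2 times it, then the intrinsics apply), "world_from_camera" (4x4, takes a point from camera to world coordinates); the wrist camera has in their place "hand_eye" (4x4, takes a point from camera to tool coordinates, whose origin is the TCP and whose axes are the flange's). Camera axes: x right, y down, z forward; pixel columns grow to the right and rows downward; lengths in mm; the calibration is good to about 2 mm. A picture is of the moment at which its call begins: read the wrist's pose just before it. There is no depth.
- env.job_done(): hands the job in; it is judged then, once.
The state is a dict: "t": time; "joints": joint angles; "qvel": joint speeds; "tau": joint torques, N m; "eef_pos": TCP position; "tcp_rot": TCP orientation; "ft_force": force on the tool from outside, world axes, zero at the start; "moment": the same for the moment, N m; "opening": opening from 0.0 (shut) to 1.0 (fully open); "grip_force": force on a finger pad.
Only numpy, scipy, OpenCV 4.12 (cv2) and the standard library are available. Lean on these libraries where they do the work, as an engineer would, in place of code of your own. Each camera call takes 0.05 s, during which the arm holds its last target. There are 200 camera calls.

## Working session

There is one attempt and no reset: what is moved stays moved. The work goes in short steps, Python scripts to look and compute and a tool call to move; the robot and the scene stay as the last step left them, time stands still between calls to the robot, and variables do not carry over. Pictures are saved under pics/ and viewed, at most 10 in all, crops included, and the job is handed in when it is done.

Besides the shell and the picture viewer there is one more tool, called after "Call:" in YAML: its name, and indented under it one key for each argument. arm_command: Moves the arm, as the interface text tells. Its arguments: {"type":"object","properties":{"targets":{"type":"array","items":{"type":"array","items":{"type":"number"}}}},"required":["targets"]}

```bash
mkdir -p pics; cat > h.py <<'E'
import numpy as np,cv2,json
from cell import env
def K(c):
    f=c["frame"].shape[0]/2/np.tan(np.radians(c["vertical_fov"])/2); return f
def snap(name,fn):
    c=env.read_camera(name); cv2.imwrite(f"pics/{fn}.png",cv2.cvtColor(c["frame"],cv2.COLOR_RGB2BGR))
    np.savez(f"pics/{fn}.npz",**{k:v for k,v in c.items()}); return c
def ray(c,u,v):
    f=K(c); d=np.array([(u-float(c["cx"]))/f,(v-float(c["cy"]))/f]); s=d.copy()
    for _ in range(20): s=d/(1+float(c["k1"])*(s@s))
    return np.array([s[0],s[1],1.])
def hit(c,u,v,z,T=None):
    T=c["world_from_camera"] if T is None else T
    d=T[:3,:3]@ray(c,u,v); o=T[:3,3]; return (o+d*(z-o[2])/d[2]).round(1)
E
python3 - <<'E'
from h import *
for n in("top","scene"):
    c=snap(n,n+"1"); print(K(c),c["cx"],c["cy"],c["k1"],c["world_from_camera"].round(3).tolist())
    cv2.imwrite(f"pics/{n}1b.png",cv2.resize(cv2.imread(f"pics/{n}1.png"),(800,600),interpolation=cv2.INTER_CUBIC))
print(env.state())
E
```

```text
447.84620617831666 285.1289613701556 200.62973729475624 -0.03563370170246205 [[0.013, -0.994, 0.113, 390.051], [-1.0, -0.013, 0.001, -30.263], [0.0, -0.113, -0.994, 1316.71], [0.0, 0.0, 0.0, 1.0]]
423.7302749168076 282.04901821507684 214.7749322648677 -0.05971170978126554 [[0.083, 0.732, -0.676, 1429.098], [0.996, -0.071, 0.045, -63.578], [-0.015, -0.678, -0.735, 1027.644], [0.0, 0.0, 0.0, 1.0]]
{'t': 0.1, 'joints': array([ 1.15941176e+00,  4.91501599e-01,  1.55938922e+00,  3.31638179e-05,
        1.09166159e+00, -1.05582119e-01]), 'qvel': array([-0.0001826 , -0.00100541, -0.00128858,  0.00023739, -0.00095459,
        0.00024115]), 'tau': array([ 2.62587324e-03, -6.13623977e+01, -2.58608526e+01,  6.94060978e-02,
        4.70475142e-02, -4.29615886e-05]), 'eef_pos': array([188.03957528, 595.82826091, 214.11848934]), 'tcp_rot': array([-3.14064134e+00, -1.30395886e-04,  2.83577484e+00]), 'ft_force': array([ 0.06946931, -0.53635559, -0.7502451 ]), 'moment': array([ 0.02070939, -0.01177817, -0.0085471 ]), 'grip_force': 0.0, 'opening': 0.9988974247964039}
```

View pics/top1b.png

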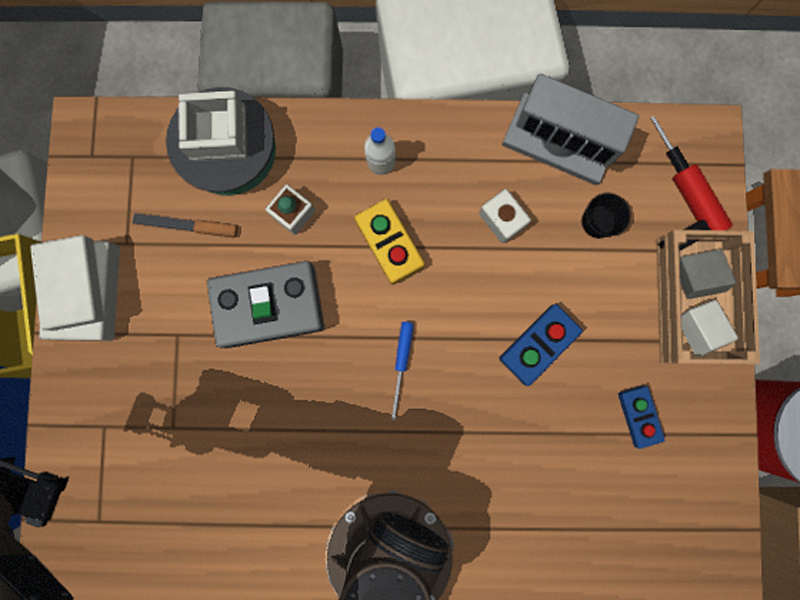

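View pics/scene1b.png

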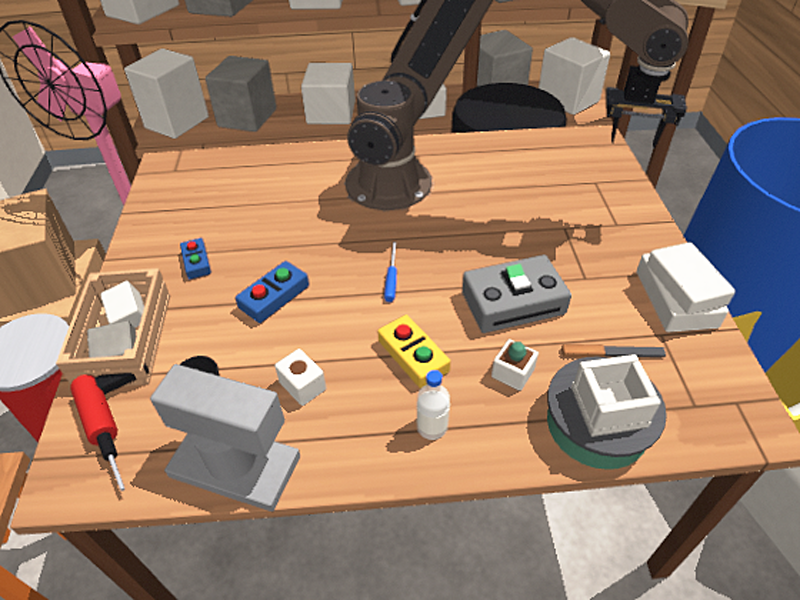

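The top view shows these candidates:
- **Large blue remote:** (542,345), with green at (531,357) and red at (556,331).
- **Small blue look-alike:** (641,416).
- **Yellow remote:** (390,240), with green at (381,224) and red at (398,255).
- **Power unit:** (265,303), with green at (262,311) and white at (260,294).

I'll measure from both cameras and check the sizes.

```bash
python3 - <<'E'
from h import *
cs={n:dict(np.load(f"pics/{n}1.npz")) for n in("top","scene")}
P={"blueG":((531,357),(282,273),59),"blueR":((556,331),(259,292),59),"yelG":((381,224),(424,354),59),"yelR":((398,255),(403,331),59),
"pad":((262,311),(516,270),95),"white":((260,294),(521,282),87),"smallG":((641,405),(195,259),45),"smallR":((649,431),(192,246),45)}
for k,(a,b,z) in P.items():
    q=[(hit(cs[n],(p[0]+.5)*.7-.5,(p[1]+.5)*.7-.5,z)) for n,p in(("top",a),("scene",b))]
    print(k,q[0][:2],q[1][:2])
# blob centroids of green/red in top
for n in cs:
    hsv=cv2.cvtColor(cs[n]["frame"],cv2.COLOR_RGB2HSV)
    for nm,m in(("g",cv2.inRange(hsv,(50,120,60),(80,255,255))),("r",cv2.inRange(hsv,(0,180,90),(4,255,255))|cv2.inRange(hsv,(174,180,90),(180,255,255)))):
        N,_,st,ce=cv2.connectedComponentsWithStats(m)
        print(n,nm,[(tuple((ce[i]).round(1)),int(st[i,4]),hit(cs[n],*ce[i],59)[:2].tolist()) for i in range(1,N) if st[i,4]>25])
for k,p,z in(("unit corners",[(207,280),(313,262),(323,327),(219,347)],70),("blue corners",[(501,356),(558,305),(585,328),(529,384)],45),("small",[(619,390),(649,384),(664,440),(635,447)],30)):
    q=np.array([hit(cs["top"],(a+.5)*.7-.5,(b+.5)*.7-.5,z)[:2] for a,b in p]); print(k,q.tolist(),np.linalg.norm(q-np.roll(q,-1,0),axis=1).round())
im=cs["top"]["frame"][:,:,::-1]
A=cv2.resize(im[175:250,140:240],(400,300),interpolation=cv2.INTER_CUBIC);B=cv2.resize(im[205:280,340:440],(400,300),interpolation=cv2.INTER_CUBIC)
C=cv2.resize(im[130:205,230:330],(400,300),interpolation=cv2.INTER_CUBIC);D=cv2.resize(im[245:320,400:500],(400,300),interpolation=cv2.INTER_CUBIC)
cv2.imwrite("pics/crop1.png",np.vstack([np.hstack([A,B]),np.hstack([C,D])]))
E
```

```text
blueG [ 397.9 -272.5] [ 404.1 -274.3]
blueR [ 449.3 -322.2] [ 460.7 -322.9]
yelG [658.7  25.8] [671.3  27.1]
yelR [596.3  -9.1] [606.1 -10.3]
pad [478.4 249.4] [484.  251.9]
white [511.8 256.3] [514.3 257.5]
smallG [ 306.2 -492.3] [ 318.5 -491.9]
smallR [ 255.8 -507. ] [ 269.4 -506.8]
top g [((np.float64(265.7), np.float64(156.1)), 90, [660.1, 28.4]), ((np.float64(182.5), np.float64(216.9)), 129, [482.9, 259.9]), ((np.float64(371.2), np.float64(249.6)), 94, [398.3, -271.5]), ((np.float64(448.5), np.float64(283.1)), 54, [307.7, -487.1])]
top r [((np.float64(491.1), np.float64(138.5)), 879, [722.0, -623.1]), ((np.float64(277.9), np.float64(177.6)), 88, [598.3, -7.6]), ((np.float64(389.2), np.float64(231.6)), 93, [449.1, -322.5]), ((np.float64(453.9), np.float64(301.1)), 49, [258.6, -501.2]), ((np.float64(538.4), np.float64(320.1)), 171, [207.7, -738.2])]
scene g [((np.float64(135.8), np.float64(180.4)), 32, [330.3, -488.4]), ((np.float64(359.9), np.float64(189.5)), 75, [450.3, 259.7]), ((np.float64(197.3), np.float64(191.4)), 63, [406.2, -273.9]), ((np.float64(295.9), np.float64(246.9)), 78, [668.4, 25.4])]
scene r [((np.float64(133.9), np.float64(171.9)), 28, [284.8, -501.8]), ((np.float64(180.9), np.float64(203.5)), 64, [457.2, -324.1]), ((np.float64(281.9), np.float64(231.6)), 73, [606.3, -10.5]), ((np.float64(22.7), np.float64(282.4)), 928, [724.1, -749.4]), ((np.float64(64.5), np.float64(285.4)), 902, [744.3, -625.0])]
unit corners [[539.8, 366.3], [578.3, 158.0], [450.6, 134.7], [408.8, 336.4]] [212. 130. 206. 134.]
blue corners [[399.2, -215.7], [501.9, -330.1], [456.7, -383.5], [344.9, -270.9]] [154.  70. 159.  77.]
small [[334.4, -454.1], [346.9, -514.9], [236.8, -542.4], [222.8, -483.9]] [ 62. 113.  60. 116.]
```

View pics/crop1.png

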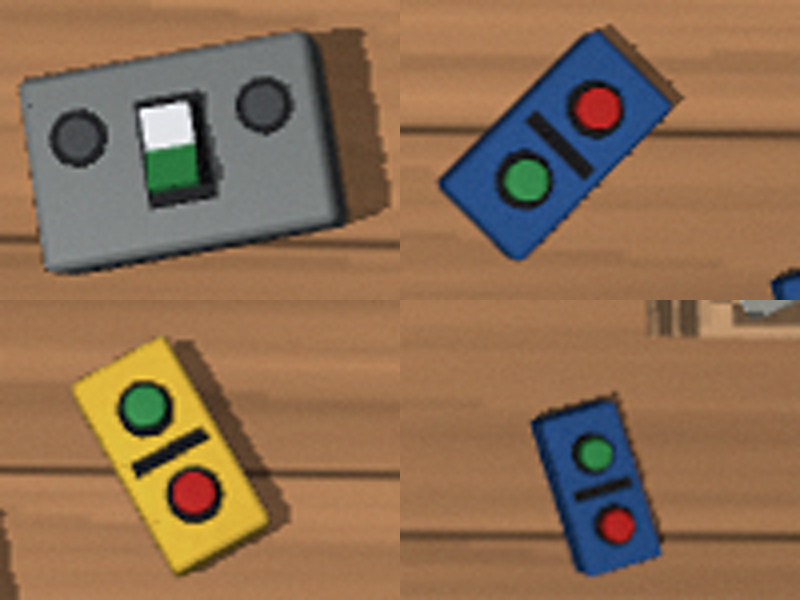

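The large blue remote measures about 155 x 75 and the small one about 115 x 60, so the large one is mine. The black-framed rocker has its green/white border at about px (182,212), and the unit's yaw is about 0.19. I'll move over the rocker with the fingers shut.

Call:
arm_command:
  targets:
    - [-45,-28,0,0,0]
    - [-90,-56,0,0,0]
    - [-130,-82,0,0,0]
    - [-170,-107,0,0,0]
    - [-210,-132,0,0,0]

```text
t: 0.6
eef_pos: [349.5, 405.2, 214.5]
tcp_rot: [-3.141, -0.0, 2.836]
ft_force: [1.0, 1.4, -0.1]
opening: 0.632
grip_force: 0.0
```

Call:
arm_command:
  targets:
    - [-40,-25,0,-7,0]
    - [-80,-50,0,-14,0]
    - [-120,-75,0,-21,0]
    - [-172,-108,0,-28,0]
    - [-172,-108,0,-28,0]

```text
t: 1.1
eef_pos: [482.6, 248.9, 214.4]
tcp_rot: [-3.141, 0.0, -2.957]
ft_force: [-0.3, 0.5, 0.6]
opening: 0.22
grip_force: 0.0
```

```bash
cat >> h.py <<'E'
from scipy.spatial.transform import Rotation as Ro
def wrist(fn):
    s=env.state(); c=snap("wrist",fn); T=np.eye(4); T[:3,:3]=Ro.from_euler("xyz",s["tcp_rot"]).as_matrix(); T[:3,3]=s["eef_pos"]
    c["T"]=T@c["hand_eye"]; np.savez(f"pics/{fn}.npz",**c); cv2.imwrite(f"pics/{fn}.png",cv2.resize(cv2.imread(f"pics/{fn}.png"),(800,600),interpolation=cv2.INTER_CUBIC)); return c,T
def tool(p):
    s=env.state(); R=Ro.from_euler("xyz",s["tcp_rot"]).as_matrix(); return (R.T@(np.array(p)-s["eef_pos"])).round(1)
E
python3 - <<'E'
from h import *
c,T=wrist("w1"); s=env.state(); print(s["t"],s["eef_pos"],s["tcp_rot"],s["opening"],s["joints"]); print(c["hand_eye"].round(2).tolist())
t=dict(np.load("pics/top1.npz")); print("pivot top",hit(t,182.2,212,83))
E
```

```text
1.15 [482.28669754 249.34771168 214.27848464] [-3.14122137e+00 -1.39098673e-04 -2.96215441e+00] 0.17455745144647414 [ 3.55657895e-01  3.75139917e-01  1.76093314e+00 -4.03944759e-04
  1.00572167e+00 -1.39436037e+00]
[[-0.0, -0.96, -0.26, 73.24], [1.0, -0.0, -0.0, 0.68], [0.0, -0.26, 0.96, -170.25], [0.0, 0.0, 0.0, 1.0]]
pivot top [494.6 255.6  83. ]
```

View pics/w1.png

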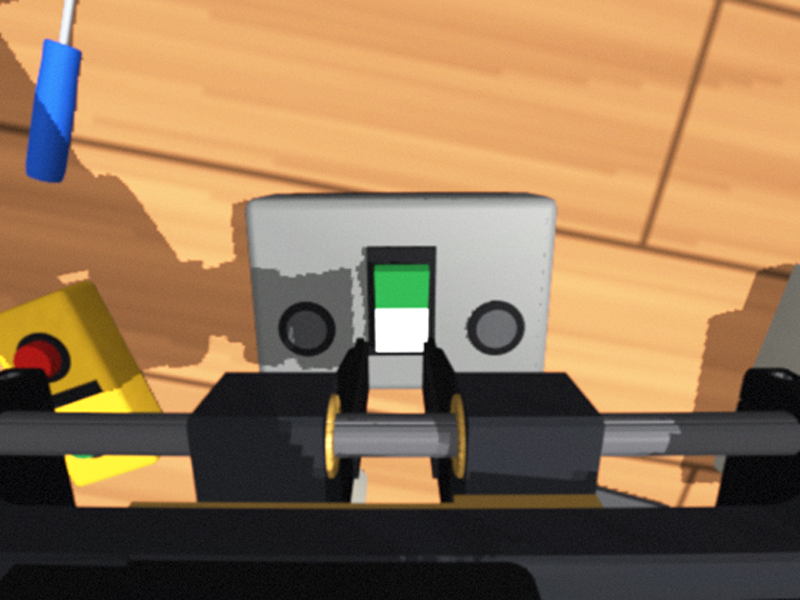

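The wrist view shows the rocker square to the tool, with the green face at u 374–430, v 264–308 and the pivot border at (402,308).

```bash
python3 - <<'E'
from h import *
c=dict(np.load("pics/w1.npz"))
f=lambda u,v,z:hit(c,(u+.5)*.7-.5,(v+.5)*.7-.5,z,c["T"])
p=f(402,308,83); e=f(402,264,83+12); print("pivot",p,"edge",e, "len",np.linalg.norm(p-e))
ax=np.array([-np.cos(.185),-np.sin(.185)]); pad=p[:2]+22*ax; print("pad",pad, "tool", tool([*pad,95]))
print("top-based", np.array([494.6,255.6])+22*ax)
E
```

```text
pivot [498.6 256.5  83. ] edge [467.1 250.4  95. ] len 34.255802428201854
pad [476.97540249 252.45317626] tool [  4.7   4.  119.3]
top-based [472.97540249 251.55317626]
```

Call:
arm_command:
  targets:
    - [7,4,40,0,0]
    - [7,4,80,0,0]
    - [7,4,105,0,0]
    - [7,4,112,0,0]
    - [7,4,112,0,0]

```text
t: 1.65
eef_pos: [471.9, 255.4, 102.2]
tcp_rot: [-3.141, -0.002, -2.959]
ft_force: [0.1, -0.5, 0.5]
opening: 0.002
grip_force: 0.0
```

Call:
arm_command:
  targets:
    - [0,0,4,0,0]
    - [0,0,8,0,0]
    - [0,0,11,0,0]
    - [0,0,14,0,0]
    - [0,0,14,0,0]

```text
t: 2.15
eef_pos: [472.6, 254.8, 88.5]
tcp_rot: [3.142, 0.0, -2.959]
ft_force: [-0.4, -0.6, 0.5]
opening: 0.006
grip_force: 0.2
```

Call:
arm_command:
  targets:
    - [0,0,1,0,0]
    - [0,0,2,0,0]
    - [0,0,3,0,0]

```text
t: 2.45
eef_pos: [472.7, 254.9, 87.0]
tcp_rot: [3.141, 0.001, -2.959]
ft_force: [-9.5, -2.9, 33.3]
opening: 0.008
grip_force: 16.0
```

```bash
python3 - <<'E'
from h import *
wrist("w2"); im=cv2.imread("pics/w2.png")[150:450,200:600]; cv2.imwrite("pics/w2c.png",cv2.resize(im,(800,600)))
s=env.state();print(s["eef_pos"],s["ft_force"],s["moment"])
E
```

```text
[472.67061339 254.83774391  87.07157309] [-7.61575737 -2.74639955 21.23813049] [-0.51667849  1.3942644  -0.03587598]
```

View pics/w2c.png

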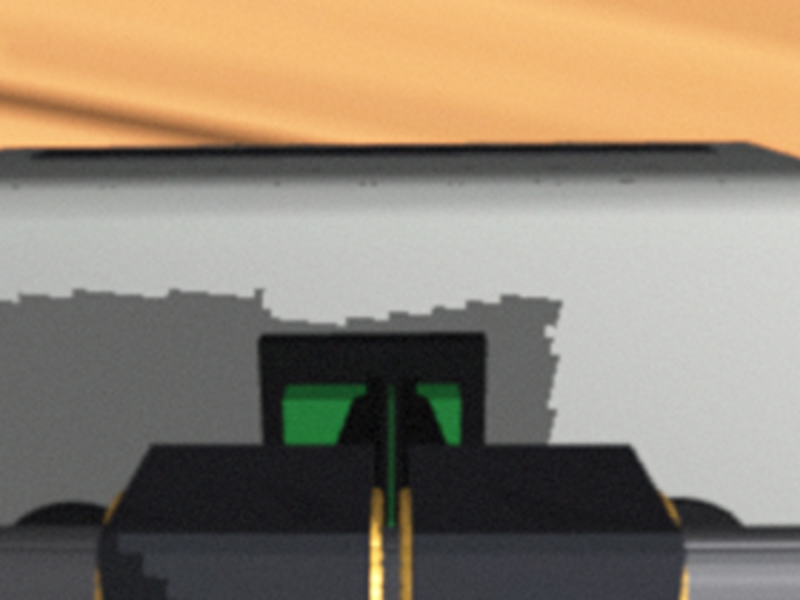

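The rocker is hard against its stop (33 N at z=87.0, the on height) and the green face looks level. I'll lift and go to the blue remote, turning 55° to line up with it.

Call:
arm_command:
  targets:
    - [0,0,-40,0,0]
    - [0,0,-80,0,0]
    - [15,-45,-100,0,0]
    - [30,-92,-100,0,0]
    - [45,-140,-100,0,0]

```text
t: 3.0
eef_pos: [454.0, 108.7, 186.4]
tcp_rot: [-3.141, 0.003, -2.957]
ft_force: [0.7, -0.9, -0.4]
opening: 0.004
grip_force: 0.0
```

Call:
arm_command:
  targets:
    - [15,-47,0,8,0]
    - [30,-94,0,16,0]
    - [44,-141,0,24,0]
    - [58,-188,0,32,0]
    - [72,-233,0,40,0]

```text
t: 3.5
eef_pos: [425.3, -134.6, 185.8]
tcp_rot: [3.142, 0.001, 2.62]
ft_force: [0.5, 0.2, -0.3]
opening: 0.003
grip_force: 0.0
```

```bash
python3 - <<'E'
from h import *
s=env.state();print(s["t"],s["eef_pos"],s["tcp_rot"],s["joints"]); print(tool([409,-280,190]))
E
```

```text
3.5 [ 425.28470773 -134.60577337  185.80566993] [3.14151072e+00 1.48564290e-03 2.62030355e+00] [-4.54795790e-01  2.76713137e-01  2.01442542e+00 -2.25991949e-05
  8.48966290e-01 -1.50428816e+00]
[ -58.3 -134.2   -4.1]
```

Call:
arm_command:
  targets:
    - [-18,-42,0,7,0]
    - [-36,-84,0,15,0]
    - [-58,-130,0,15,0]
    - [-58,-130,0,15,0]
    - [-58,-130,0,15,0]

```text
t: 4.0
eef_pos: [411.6, -274.9, 185.3]
tcp_rot: [3.141, -0.0, 2.362]
ft_force: [-0.3, 0.3, -0.3]
opening: 0.006
grip_force: 0.0
```

```bash
python3 - <<'E'
from h import *
c,T=wrist("w3"); s=env.state();print(s["t"],s["eef_pos"],s["tcp_rot"])
t=snap("top","top2"); cv2.imwrite("pics/w3b.png",np.hstack([cv2.resize(cv2.imread("pics/w3.png"),(560,420)),cv2.resize(cv2.imread("pics/top2.png")[190:230,165:205],(240,420)) ]))
E
```

```text
4.05 [ 411.69848059 -273.79467941  185.34688507] [ 3.14142184e+00 -3.88897820e-04  2.36381575e+00]
```

View pics/w3b.png

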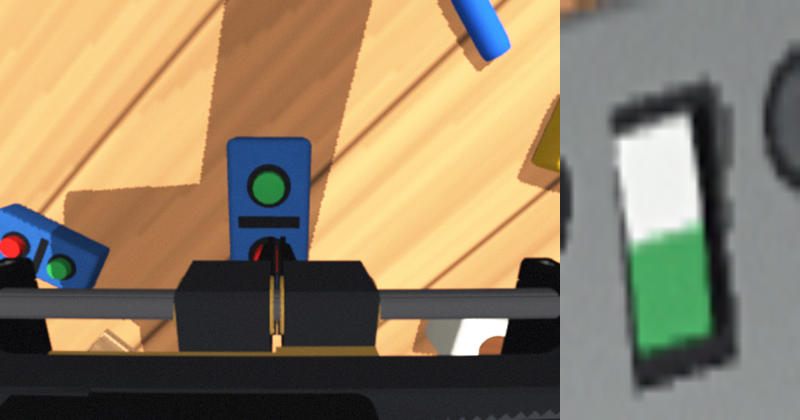

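The top crop shows the rocker's green face lit and level, so it's on. The wrist view shows the blue remote's green button at native px (269,188), with red hidden under the fingers.

```bash
python3 - <<'E'
from h import *
c=dict(np.load("pics/w3.npz"))
p=hit(c,269,188,59,c["T"]);print(p,tool(p)); print("tcp-proj check red",hit(c,269,250,59,c["T"])); print(tool([398.3,-271.5,59]))
h=np.array(c["frame"][150:220,230:310]);hsv=cv2.cvtColor(h,cv2.COLOR_RGB2HSV);m=cv2.inRange(hsv,(50,100,60),(80,255,255));ys,xs=np.nonzero(m);print(xs.mean()+230,ys.mean()+150,len(xs))
E
```

```text
[ 399.6 -271.4   59. ] [  9.9  -7.3 126.5]
tcp-proj check red [ 442.5 -314.4   59. ]
[ 10.8  -8.3 126.5]
268.2267920094007 187.32784958871915 851
```

Both cameras agree to about 1 mm. Descending.

Call:
arm_command:
  targets:
    - [10,-8,40,0,0]
    - [10,-8,80,0,0]
    - [10,-8,112,0,0]
    - [10,-8,119,0,0]
    - [10,-8,119,0,0]

```text
t: 4.6
eef_pos: [399.3, -271.6, 66.4]
tcp_rot: [3.142, -0.002, 2.366]
ft_force: [0.5, -0.5, 0.1]
opening: 0.005
grip_force: 0.0
```

Call:
arm_command:
  targets:
    - [0,0,4,0,0]
    - [0,0,8,0,0]
    - [0,0,11,0,0]
    - [0,0,14,0,0]
    - [0,0,15,0,0]

```text
t: 5.1
eef_pos: [399.6, -272.9, 51.8]
tcp_rot: [3.141, 0.001, 2.364]
ft_force: [2.7, 1.0, 3.3]
opening: 0.006
grip_force: 1.7
```

Call:
arm_command:
  targets:
    - [0,0,1,0,0]
    - [0,0,2,0,0]
    - [0,0,3,0,0]

```text
t: 5.4
eef_pos: [399.6, -273.0, 49.9]
tcp_rot: [3.141, 0.002, 2.365]
ft_force: [-2.3, 5.2, 39.9]
opening: 0.002
grip_force: 20.1
```

The blue start button is fully in (cap at 49.9, hard stop). On to the yellow remote.

Call:
arm_command:
  targets:
    - [0,0,-45,0,0]
    - [0,0,-90,0,0]
    - [0,30,-125,0,0]
    - [2,75,-138,0,0]
    - [4,120,-138,0,0]

```text
t: 5.9
eef_pos: [481.4, -183.8, 188.8]
tcp_rot: [3.141, 0.003, 2.363]
ft_force: [1.3, -1.0, -0.6]
opening: 0.002
grip_force: 0.0
```

Call:
arm_command:
  targets:
    - [1,45,0,0,0]
    - [2,90,0,0,0]
    - [3,135,0,0,0]
    - [4,180,0,0,0]
    - [5,225,0,0,0]

```text
t: 6.4
eef_pos: [635.2, -18.9, 186.2]
tcp_rot: [-3.141, -0.001, 2.365]
ft_force: [0.2, -1.2, 0.6]
opening: 0.001
grip_force: 0.0
```

Call:
arm_command:
  targets:
    - [1,25,0,7,0]
    - [1,47,0,15,0]
    - [1,47,0,15,0]
    - [1,47,0,15,0]

```text
t: 6.8
eef_pos: [666.3, 13.8, 185.8]
tcp_rot: [-3.14, -0.001, 2.106]
ft_force: [-0.1, -0.1, -0.6]
opening: 0.005
grip_force: 0.0
```

```bash
python3 - <<'E'
from h import *
c,T=wrist("w4"); s=env.state();print(s["t"],s["eef_pos"],s["tcp_rot"])
hsv=cv2.cvtColor(c["frame"],cv2.COLOR_RGB2HSV)
N,_,st,ce=cv2.connectedComponentsWithStats(cv2.inRange(hsv,(50,100,60),(80,255,255)))
for i in range(1,N):
    if st[i,4]>80: p=hit(c,*ce[i],59,c["T"]);print(ce[i],st[i],p,tool(p))
print(tool([660,27.5,59]))
t=snap("top","top3"); cv2.imwrite("pics/w4b.png",np.hstack([cv2.resize(cv2.imread("pics/w4.png"),(440,420)),cv2.resize(t["frame"][210:275,345:405,::-1],(360,420))]))
E
```

```text
6.85 [666.10986301  13.36750693 186.09802534] [-3.14024254e+00 -6.88508673e-04  2.10517853e+00]
[444.43355482   6.23089701] [420   0  48  17 602] [701.3 221.4  59. ] [161.  136.4 127. ]
[280.51653364 183.18358039] [264 166  34  35 877] [662.1  29.6  59. ] [ 15.9   5.  127.1]
[ 15.2   2.1 127.1]
```

View pics/w4b.png

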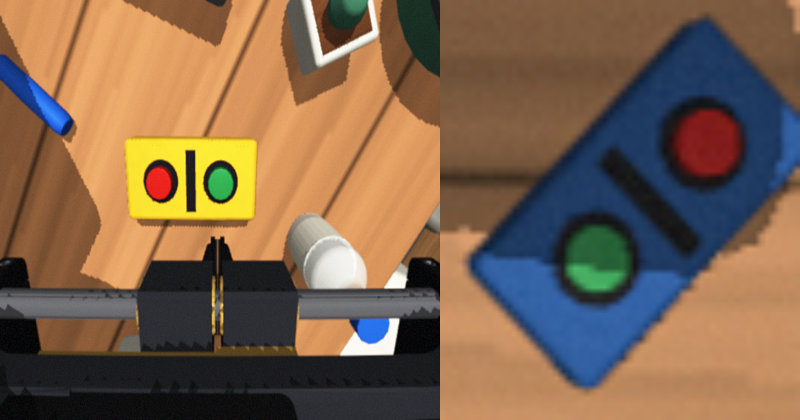

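The yellow remote's green button is confirmed, but the bottle stands under the gripper's +y half. I'll work out the clearance before going down.

```bash
python3 - <<'E'
from h import *
c=dict(np.load("pics/top1.npz")); k=lambda u,v:((u+.5)*.7-.5,(v+.5)*.7-.5)
for n,(u,v),z in(("cap",(378,134),168),("base",(381,170),0)):
    p=hit(c,*k(u,v),z); print(n,p,tool(p))
c=dict(np.load("pics/scene1.npz"))
for n,(u,v),z in(("cap",(434,378),170),("base front",(432,438),0)):
    p=hit(c,*k(u,v),z); print(n,p,tool(p))
print(env.state()["joints"])
E
```

```text
cap [806.   29.7 168. ] [-56.9 128.9  18.2]
base [787.8  30.6   0. ] [-46.9 113.8 186.3]
cap [812.5  28.4 170. ] [-61.3 133.8  16.2]
base front [831.3  26.2   0. ] [-72.8 149.  186.2]
[-7.92979332e-02  5.77023778e-01  1.48020424e+00 -1.56352085e-04
  1.08537020e+00 -6.12729729e-01]
```

Clearance to the bottle would be only about 22 mm. Turning the tool −30° makes it about 60 mm. I'll turn while still high, then descend.

Call:
arm_command:
  targets:
    - [15,4,0,-8,0]
    - [15,4,0,-16,0]
    - [15,4,30,-24,0]
    - [15,4,60,-30,0]
    - [15,4,60,-30,0]

```text
t: 7.4
eef_pos: [660.5, 28.0, 123.4]
tcp_rot: [-3.139, -0.006, 2.628]
ft_force: [0.1, 0.7, -0.4]
opening: 0.002
grip_force: 0.0
```

Call:
arm_command:
  targets:
    - [0,0,30,0,0]
    - [0,0,54,0,0]
    - [0,0,60,0,0]
    - [0,0,60,0,0]

```text
t: 7.8
eef_pos: [662.8, 28.4, 67.2]
tcp_rot: [-3.141, -0.0, 2.625]
ft_force: [0.4, -0.6, 0.9]
opening: 0.004
grip_force: 0.0
```

Call:
arm_command:
  targets:
    - [0,0,4,0,0]
    - [0,0,8,0,0]
    - [0,0,11,0,0]
    - [0,0,14,0,0]
    - [0,0,16,0,0]

```text
t: 8.3
eef_pos: [663.2, 28.7, 51.0]
tcp_rot: [3.141, 0.001, 2.626]
ft_force: [2.0, -2.0, 2.8]
opening: 0.007
grip_force: 1.7
```

Call:
arm_command:
  targets:
    - [0,0,1,0,0]
    - [0,0,2,0,0]

```text
t: 8.5
eef_pos: [663.3, 28.8, 50.2]
tcp_rot: [3.141, 0.002, 2.626]
ft_force: [-4.2, 0.1, 23.3]
opening: 0.004
grip_force: 11.5
```

Call:
arm_command:
  targets:
    - [0,0,1,0,0]
    - [0,0,1,0,0]

```text
t: 8.7
eef_pos: [663.3, 28.7, 50.1]
tcp_rot: [3.141, 0.002, 2.626]
ft_force: [-4.4, -0.7, 23.0]
opening: 0.007
grip_force: 11.5
```

Call:
arm_command:
  targets:
    - [0,0,-20,0,0]
    - [0,0,-60,0,0]
    - [0,0,-110,0,0]
    - [45,0,-150,0,0]
    - [90,0,-170,0,0]

```text
t: 9.2
eef_pos: [591.2, 69.1, 215.2]
tcp_rot: [3.141, 0.001, 2.625]
ft_force: [-0.7, 0.1, -0.6]
opening: 0.009
grip_force: 0.0
```

Call:
arm_command:
  targets:
    - [40,40,0,0,0]
    - [60,80,0,0,0]
    - [60,120,0,0,0]
    - [60,160,0,0,0]
    - [60,160,0,0,0]

```text
t: 9.7
eef_pos: [618.7, 241.7, 212.6]
tcp_rot: [3.141, -0.001, 2.629]
ft_force: [0.0, -1.2, -0.2]
opening: 0.004
grip_force: 0.0
```

```bash
python3 - <<'E'
from h import *
s=env.state();print(s["t"],s["eef_pos"])
for n in("top","scene"):
    c=snap(n,n+"9")
    hsv=cv2.cvtColor(c["frame"],cv2.COLOR_RGB2HSV)
    for nm,m in(("g",cv2.inRange(hsv,(50,120,40),(80,255,255))),("r",cv2.inRange(hsv,(0,180,60),(4,255,255))|cv2.inRange(hsv,(174,180,60),(180,255,255)))):
        N,_,st,ce=cv2.connectedComponentsWithStats(m); print(n,nm,[(ce[i].round(1).tolist(),int(st[i,4])) for i in range(1,N) if st[i,4]>25])
cv2.imwrite("pics/s9.png",cv2.resize(cv2.imread("pics/scene9.png")[150:300,150:400],(800,480),interpolation=cv2.INTER_CUBIC))
E
```

```text
9.7 [618.7138926  241.71307621 212.55991323]
top g [([265.9, 156.6], 90), ([370.8, 249.6], 90), ([448.5, 283.0], 56)]
top r [([490.8, 138.5], 902), ([277.9, 177.7], 89), ([389.1, 231.6], 96), ([539.1, 295.9], 1047), ([453.8, 300.9], 56)]
scene g [([135.7, 180.5], 33), ([359.1, 190.1], 63), ([197.6, 192.2], 52), ([295.9, 247.6], 77)]
scene r [([133.9, 171.9], 28), ([180.8, 203.6], 64), ([281.8, 231.7], 77), ([22.7, 282.4], 926), ([64.5, 285.4], 899)]
```

View pics/s9.png

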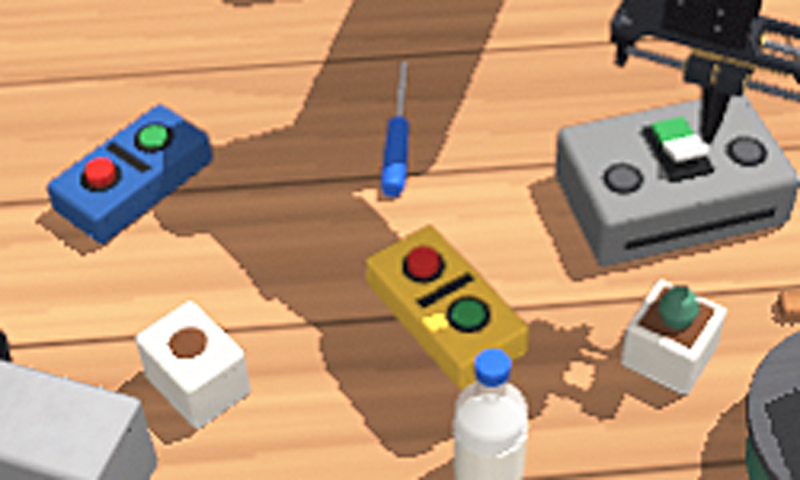

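In the scene view both green buttons sit lower than the reds, the remotes haven't moved, the white half of the rocker is raised, and the arm is clear of everything.

```bash
python3 -c "
from cell import env
print(env.job_done())"
```

```text
the job is handed in; nothing more can be done
None
```

The job is handed in at 9.7 s: the power unit is on, then the blue and yellow start buttons were each pressed in to their stops, in that order. The final pictures show both remotes where they stood, and the arm ended clear of everything.

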